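# Clip a glass test plate in the strain viewer

### The job

Set up the blue glass test plate for its strain check: lift the viewer's spring clip until it stays up by itself, slide the plate flat beneath it until it is right up in the corner of the L-shaped stop, then bring the clip down onto the glass by its red bar without letting it snap shut, and let go. Leave the amber and green plates and the other things on the bench where they are.

Things in the scene. Friction and masses are not known exactly. Their poses are not given: they have to be found in the camera images.
- seat (a point): Point on the flat top of the fixed strain viewer (grey box 260 x 320 x 60 mm, black top, lit white window), 60 mm above the bench, under the centre of a plate that sits right up in the corner stop. Axes: z up; y along the plate's long side, towards the clip's hinge; x across the plate, away from the robot. The near side (-x) and the -y end of the seat are open and free.
- corner (a point): Inner corner of the L-shaped aluminium stop, on the viewer's top; axes as the seat's, from which it lies at x +25, y +60 mm. The stop is 7 mm high and 6 mm thick. Its end wall runs 45 mm from here along -x and meets the plate's end; its return runs only 30 mm along -y and meets the plate's far long side. An 18 mm upright column (285 mm above the bench) stands 100 mm further along x and 76 mm further along y; its viewing head is swung aside to +y.
- clip (a joint): Angle of the spring clip, rad: 0 = fully down, foot 1.5 mm above the bare top (the start); 1.25 = fully up; about 0.16 when resting on a 10 mm plate. An over-centre spring drives it down below about 0.65 and up above, so it stays up once past about 0.75. About 4 N at the bar moves it. Its foot, a rubber roller 30 mm long, presses the plate with about 5 N, 43 mm from its centre.
- clip_bar (a point): Point to take the clip: on the axis of its round red cross bar (10 mm thick, 90 mm long, along the seat's x), 27 mm from the bar's middle towards the robot; the 16 mm wide steel arm meets the bar at its middle. Clip down: 36 mm above the viewer's top, at y +18 mm of the seat. Pinch it from above, fingers closing along the seat's y; the round bar can turn in the fingers.
- clip_hinge (a point): Point on the clip's hinge axis, which is parallel to the seat's x, 24 mm above the viewer's top, at y +98 mm of the seat (bracket 50 mm wide, 32 mm high). The bar point swings about it at a radius of 81 mm, up and towards +y of the seat as the joint value grows; fully up, the bar is nearly above the hinge, about 104 mm above the viewer's top.
- blue_center (a point): Centre of the blue glass test plate, 120 x 50 x 10 mm (x = long side, z = thickness), 0.15 kg give or take, lying flat on a 4 mm cork mat. It looks the same either way round. Its place is swapped at random with the other two plates.
- amber_center (a point): Centre of the amber plate, same size and axes as the blue one; it stays where it is.
- green_center (a point): Centre of the green plate, same size and axes as the blue one; it stays where it is.
- block: Bystander: wooden shaping block, a dark cup 96 mm across and 55 mm high (origin under its middle) with a 150 mm handle along +x, 26 to 46 mm above the bench.
- paddle: Bystander: cork-faced paddle lying flat, 18 mm high; the 150 x 90 mm blade runs from the origin along +x, the 170 mm handle along -x.
- calipers: Bystander: steel glassmaker's calipers lying flat, 150 mm along x, 110 mm across, 9 mm high; origin in the middle.
- tumbler: Bystander: green glass tumbler, 80 mm across, 105 mm high; origin under its middle.
There are look-alikes about, which are no part of the job. Of the things like the part that bears blue_center, leave any that is yellow; of the rest the smaller one is meant.

How it is judged:
By the outcome, as a careful person would: the job done as asked, in the order asked, and still so for the second after the job is handed in, with the robot touching nothing.
It also fails if it takes over 72 s, if anything falls off the work surface, if the arm or the gripper's body presses on something with over 40 N, if the wrist force passes 120 N, or if a joint passes its speed limit or range.

### The arm

A 6-joint arm with a two-finger parallel gripper is mounted at the origin on the work surface. World frame = base frame: x ahead of the robot, y to its left, z up, the work surface at z = 0. Lengths are in m, angles in degrees, forces in N, time in s.
With the tool pointing down it reaches from about 0.4 to 0.825 m from the base axis. Payload 7 kg.
Tool frame: the origin (TCP) lies at the very end of the fingers, on their centre line; the grasp point (between the pads) lies 19 mm behind it (ctrl.grip_point_offset is the distance from the TCP to the grasp point, in m); x points along the fingers, z is the direction in which the jaws open and shut, and the axes are right-handed (so a half turn about x gives the same grasp; the last joint's range is limited). The gripper opens to 88 mm and grips with 3 to 60 N. Pads are 19 mm wide; open, the fingers measure 130 mm over their backs; the gripper's body (78 mm by 193 mm) begins 47 mm behind the grasp point.
Start: joints at [87.439, 20.546, 0.682, 0, -70.136, -16.507], TCP at [0.221, 0.638, 0.204] pointing down, gripper open.
Joint ranges: [-176.03, 176.03], [-82.01, 121.73], [-58.28, 71.71], [-173.87, 95.51], [-174.79, -0.11], [-173.66, 173.66]. Speed limits (degrees/s): [136.94, 136.94, 172.46, 180, 180, 180].

### API

Orientations are given as [roll, pitch, yaw] about the fixed x, y, z axes, in that order (R = Rz(yaw) Ry(pitch) Rx(roll)).
In Python, from plant import get_obs, snapshot, calibration, close_job, ctrl gives the robot as it stands.
- The arm moves only by the tool move_arm, never from a script. Its argument "commands" is a list that holds one entry, the list of rows, each a list of 4 numbers: the shift along the tool's x, y, z in cm, then the turn about the tool's x in rad. In form: [[[dx, dy, dz, spin], ...]]. A call has 1 to 8 rows; each row shifts and turns the commanded pose from where the row before left it, along the tool's axes as they then stand; what a row does not reach is not made up. A row lasts 1/10 s, in which the tool goes at most 50 mm and 8.59 degrees, less where a joint would pass 70% of its speed; a pose out of reach is approached as far as the arm can. A call with a gripper value outside its range is refused whole. "jaw" is the finger opening in cm, from 0 to 8.76, set as the call begins (left out, the last holds). The fingers move at their own pace and stop on an object; the grip force is fixed at half the most. Time passes only in rows, so rows that do not move let the fingers close. It gives the time, the measured TCP pose, the force and the opening at its end, in the units of the state.
- get_obs(): the state, without advancing time (a new reading comes with each control period).
- snapshot(name): name is "scene" or "top" or "wrist"; returns (picture, depth): 480x640x3 uint8, red, green, blue; 480x640 float32, m along the optical axis (not along the pixel's ray), 0 where there is no reading.
- calibration(name): a dict with "mtx" (3x3 intrinsics, pixels), "T" (4x4, takes a point from camera to world coordinates); the wrist camera has in their place "tool_from_camera" (4x4, takes a point from camera to tool coordinates, whose origin is the TCP and whose axes are the tool frame's). Camera axes: x right, y up, looking along -z (the intrinsics and any distortion apply to the point x, -y, -z); pixel columns grow to the right and rows downward; lengths in m; the calibration is good to about 2 mm. A picture is of the moment at which its call begins: read the wrist's pose just before it. calibration takes no time and is no camera call.
- close_job(): hands the job in, once; it reports no verdict.
The state is a dict: "clock": time; "joint_pos": joint angles; "qvel": joint speeds; "tau": joint torques, N m; "tool_pos": TCP position; "orientation": TCP orientation; "force": force on the tool from outside, world axes, zero at the start; "moment": the same for the moment, N m; "opening": finger opening in m.
Only numpy, scipy, OpenCV 4.12 (cv2) and the standard library are available. Lean on these libraries where they do the work, as an engineer would, in place of code of your own. Each camera call takes 0.05 s, during which the arm holds its last target. There are 200 camera calls.

## Working session

There is one attempt and no reset: what is moved stays moved. The work goes in short steps, Python scripts to look and compute and a tool call to move; the robot and the scene stay as the last step left them, time stands still between calls to the robot, and variables do not carry over. Pictures are saved under pics/ and viewed, about 8 in all and at most 12, crops included, and the job is handed in when it is done.

Besides the shell and the picture viewer there is one more tool, called after "Request:" in YAML: its name, and indented under it one key for each argument. move_arm: Moves the arm, as the interface text tells. Its arguments: {"type":"object","properties":{"commands":{"type":"array"},"jaw":{"type":"number"}},"required":["commands"]}

```bash
mkdir -p pics; cat > h.py <<'E'
import numpy as np, cv2
from plant import get_obs, snapshot, calibration, close_job, ctrl
from scipy.spatial.transform import Rotation as R
def save(n,p): cv2.imwrite(f'pics/{n}.png',cv2.cvtColor(p,cv2.COLOR_RGB2BGR))
def tool(o=None):
    o=o or get_obs(); T=np.eye(4); T[:3,:3]=R.from_euler('xyz',o['orientation'],degrees=True).as_matrix(); T[:3,3]=o['tool_pos']; return T
def grab(n):
    T0=tool(); p,d=snapshot(n); c=calibration(n)
    T=c['T'] if 'T' in c else T0@np.array(c['tool_from_camera'])
    return p,d,np.array(c['mtx']),np.array(T),c
def rays(uv,K,T):
    uv=np.atleast_2d(uv).astype(float)
    r=np.c_[(uv[:,0]-K[0,2])/K[0,0],-(uv[:,1]-K[1,2])/K[1,1],-np.ones(len(uv))]
    return r@T[:3,:3].T
def onplane(uv,z,K,T):
    r=rays(uv,K,T); return T[:3,3]+r*((z-T[2,3])/r[:,2])[:,None]
def cloud(d,K,T):
    v,u=np.mgrid[:480,:640]; r=np.stack([(u-K[0,2])/K[0,0],-(v-K[1,2])/K[1,1],-np.ones(u.shape)],-1)
    return (r*d[...,None])@T[:3,:3].T+T[:3,3]
E
python3 - <<'E'
from h import *
print(get_obs())
for n in ('scene','top'):
    p,d,K,T,c=grab(n); save(n,p); print(n,K.round(1).tolist(),T.round(3).tolist(),[k for k in c]); np.savez('pics/'+n,p=p,d=d,K=K,T=T)
print(calibration('wrist'))
E
```

```text
{'clock': 0.0, 'joint_pos': array([ 8.74389169e+01,  2.05924874e+01,  6.32922562e-01, -2.17816643e-02,
       -7.01342530e+01, -1.65071773e+01]), 'qvel': array([-0.06986407,  0.00073094,  0.12426348,  0.03730946,  0.10327555,
       -0.01111768]), 'tau': array([-1.99060883e-04, -5.82723570e+01,  2.93056583e+01,  6.99726149e+00,
        7.02795209e-03, -1.59281194e-04]), 'tool_pos': array([0.22036107, 0.63745584, 0.20259914]), 'orientation': array([   4.19701709,   89.90397288, -104.87866181]), 'force': array([ 0.2021117 , -0.29451615,  0.44257555]), 'moment': array([ 0.00061431, -0.01213304, -0.00338274]), 'opening': 0.08773645938794328}
scene [[470.6, 0.0, 319.9], [0.0, 470.6, 238.7], [0.0, 0.0, 1.0]] [[0.666, -0.417, 0.619, 1.329], [0.746, 0.343, -0.571, -0.773], [0.026, 0.841, 0.54, 0.807], [0.0, 0.0, 0.0, 1.0]] ['mtx', 'T']
top [[543.7, 0.0, 315.7], [0.0, 543.7, 229.5], [0.0, 0.0, 1.0]] [[-0.001, 0.996, -0.089, 0.409], [-1.0, -0.001, 0.01, -0.024], [0.01, 0.089, 0.996, 1.504], [0.0, 0.0, 0.0, 1.0]] ['mtx', 'T']
{'mtx': array([[389.35841394,   0.        , 315.90362286],
       [  0.        , 389.35841394, 235.57186327],
       [  0.        ,   0.        ,   1.        ]]), 'tool_from_camera': array([[ 9.28770429e-04,  2.87753941e-01, -9.57703924e-01,
        -1.81024586e-01],
       [-6.45586373e-04,  9.57704310e-01,  2.87753431e-01,
         7.78664985e-02],
       [ 9.99999360e-01,  3.51023725e-04,  1.07525747e-03,
        -2.99328348e-04],
       [ 0.00000000e+00,  0.00000000e+00,  0.00000000e+00,
         1.00000000e+00]])}
```

View pics/top.png

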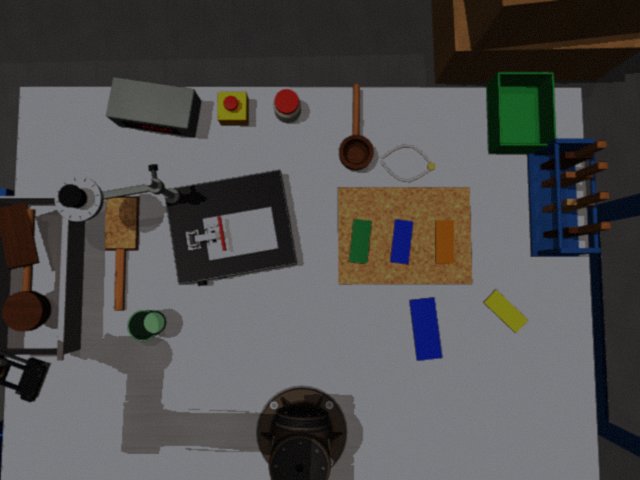

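View pics/scene.png

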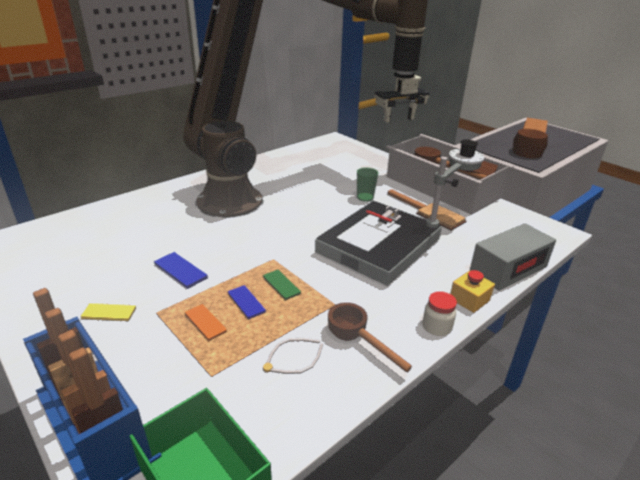

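Top view: the candidates for the plate are small blue on the cork (401,242), large blue on the bench (426,328), yellow (506,310), amber (445,242) and green (360,242). By the description I choose the small blue one at (401,242). The viewer is at (235,227), with its red bar at (222,233) and the hinge to its left (+y).

```bash
python3 - <<'E'
from h import *
z=np.load('pics/top.npz');p,d,K,T=[z[k] for k in 'pdKT']
hsv=cv2.cvtColor(p,cv2.COLOR_RGB2HSV)
def meas(name,m,h):
    n,l,s,c=cv2.connectedComponentsWithStats(m.astype(np.uint8))
    for i in range(1,n):
        if s[i,4]<40: continue
        ct=cv2.findContours((l==i).astype(np.uint8),0,2)[0][0].reshape(-1,2)
        w=onplane(ct,h,K,T)[:,:2]*1000
        r=cv2.minAreaRect(w.astype(np.float32)); P=cloud(d,K,T)[l==i]
        print(name,c[i].round(),'ctr',np.round(r[0],1),'size',np.round(r[1],1),'ang',round(r[2],1),'z',np.median(P[:,2]).round(4))
H,S,V=[hsv[...,i].astype(int) for i in range(3)]
win=np.zeros_like(H,bool); win[150:380,100:540]=1
meas('blue',win&(H>110)&(H<130)&(S>150)&(V>60),.014)
meas('green',win&(H>50)&(H<75)&(S>150),.014)
meas('amber',win&(H>5)&(H<18)&(S>215)&(V>180),.014)
meas('red',win&((H<6)|(H>174))&(S>150),.096)
C=cloud(d,K,T)
vw=np.zeros_like(H,bool); vw[165:290,160:305]=1
meas('viewer',vw&(C[...,2]>.045)&(C[...,2]<.068),.06)
meas('win',vw&(V>150)&(S<40)&(C[...,2]<.066)&(C[...,2]>.05),.06)
save('crop',cv2.resize(np.hstack([p[160:300,160:310],p[205:275,340:470].repeat(2,0)[:, :]]) if 0 else p[160:300,160:480],None,fx=2.5,fy=2.5,interpolation=2))
E
```

```text
blue [401. 241.] ctr [ 509.6 -274.4] size [ 48.7 117.5] ang 82.5 z 0.0142
blue [425. 329.] ctr [ 272.5 -336.2] size [161.1  67. ] ang 6.2 z 0.0138
green [511. 151.] ctr [ 762.4 -591.5] size [  5.7 135. ] ang 0.0 z 0.0334
green [360. 241.] ctr [ 510.5 -160.2] size [ 45.5 114.9] ang 83.1 z 0.0138
red [221. 233.] ctr [525.9 206.7] size [85.4  6.8] ang 10.2 z 0.0998
viewer [231. 227.] ctr [541.2 189.7] size [270.3 318.6] ang 10.0 z 0.0598
```

View pics/crop.png

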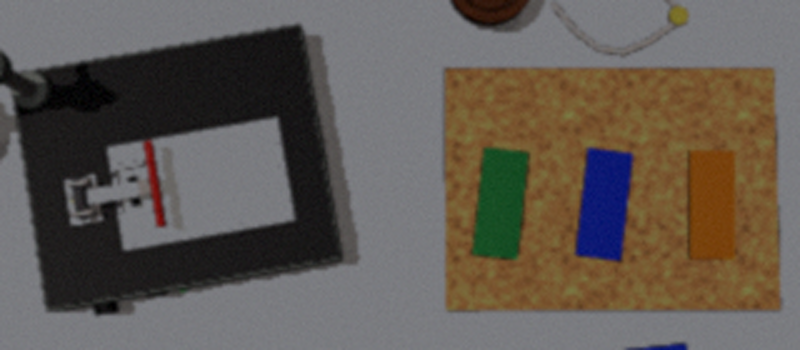

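The crop shows three plates on the cork. The blue one is at crop pixel (604,205), about 117 x 49 mm as measured, so the choice holds. Next I'll look closer at the clip with the wrist camera.

```bash
cat >> h.py <<'E'
def plan(x,y,z,yaw):
    """mm target of TCP, yaw of tool z axis (mod 180); prints tool-axis shift after spin-first and unspun"""
    o=get_obs(); T=tool(o); a=np.degrees(np.arctan2(T[1,2],T[0,2]))
    ds=(a-yaw+90)%180-90      # spin about tool x (down): + reduces world yaw
    d=np.array([x,y,z])-T[:3,3]*1000
    s=T[:3,:3].T@d
    Rn=T[:3,:3]@R.from_rotvec([np.radians(ds),0,0]).as_matrix()
    print('t',o['clock'],'tcp',(T[:3,3]*1000).round(1),'zyaw',a.round(2),'j6',o['joint_pos'][5].round(1),'shift cm unspun',(s/10).round(2),'after spin',(Rn.T@d/10).round(2),'spin rad',np.radians(ds).round(3),'F',np.round(o['force'],1),'op',round(o['opening']*1000,1))
E
python3 - <<'E'
from h import *
print(tool().round(3))
plan(499,202,215,100)
E
```

```text
[[-0.     0.945 -0.327  0.22 ]
 [-0.001 -0.327 -0.945  0.638]
 [-1.     0.     0.001  0.203]
 [ 0.     0.     0.     1.   ]]
t 0.1 tcp [220.4 637.5 202.7] zyaw -109.07 j6 -16.5 shift cm unspun [-1.17 40.56 32.06] after spin [-1.17 19.88 47.73] spin rad -0.507 F [-0.3  0.2 -0.1] op 87.1
```

Request:
move_arm:
  commands:
    - [[-0.15,3.4,2.7,0],[-0.15,3.4,2.7,0],[-0.15,3.4,2.7,0],[-0.15,3.4,2.7,0],[-0.15,3.4,2.7,0],[-0.15,3.4,2.7,0],[-0.15,3.4,2.7,0],[-0.15,3.4,2.7,0]]
  jaw: 4

```text
clock: 0.9
tool_pos: [0.4075, 0.3432, 0.2155]
orientation: [-38.1, 90.0, -147.1]
force: [1.3, 0.4, -0.7]
opening: 0.0405
```

Request:
move_arm:
  commands:
    - [[0,3.4,2.7,0],[0,3.4,2.7,0],[0,3.4,2.7,0],[0,3.2,2.4,0],[0,0,0,-0.127],[0,0,0,-0.127],[0,0,0,-0.127],[0,0,0,-0.127]]

```text
clock: 1.7
tool_pos: [0.4992, 0.2015, 0.2152]
orientation: [-73.8, 90.0, -153.5]
force: [-0.5, 0.4, -0.6]
opening: 0.04
```

```bash
python3 - <<'E'
from h import *
plan(499,202,215,100)
p,d,K,T,c=grab('wrist'); save('w1',p); np.savez('pics/w1',p=p,d=d,K=K,T=T)
E
```

```text
t 1.7 tcp [499.2 201.5 215.2] zyaw -79.7 j6 57.5 shift cm unspun [ 0.02 -0.01 -0.05] after spin [ 0.02 -0.01 -0.05] spin rad 0.005 F [-0.5  0.4 -0.6] op 40.0
```

View pics/w1.png

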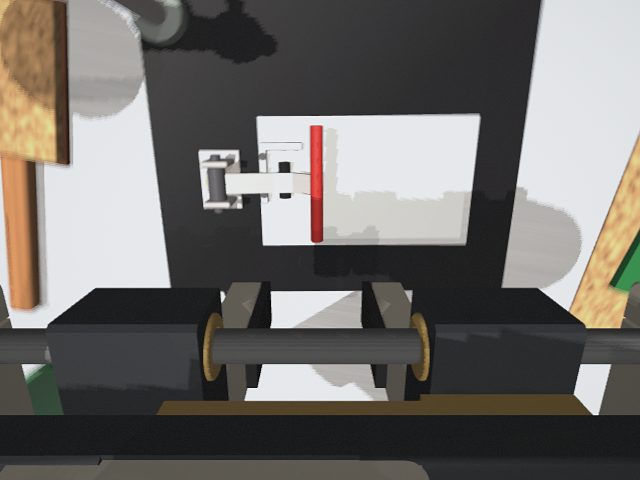

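The wrist view shows the red bar at (317,184), the hinge at (217,182), the L stop with its return near (281,146) and end wall at x≈265, and the roller at (285,180).

```bash
python3 - <<'E'
from h import *
z=np.load('pics/w1.npz');p,d,K,T=[z[k] for k in 'pdKT']
hsv=cv2.cvtColor(p,cv2.COLOR_RGB2HSV);H,S,V=[hsv[...,i].astype(int) for i in range(3)]
C=cloud(d,K,T)*1000
m=((H<8)|(H>172))&(S>150); m[260:]=0; m[:, :290]=0; m[:,345:]=0
ct=np.concatenate(cv2.findContours(m.astype(np.uint8),0,1)[0]).reshape(-1,2)
r=cv2.minAreaRect(onplane(ct,.096,K,T)[:,:2].astype(np.float32)*1000)
print('bar',np.round(r[0],1),np.round(r[1],1),r[2],'z top',np.percentile(C[m][:,2],[50,95]).round(1))
# window
w=(V>170)&(S<60); w[260:]=0; w[:110]=0; w[:,:245]=0; w[:,500:]=0
E1=[(480,114),(466,245),(257,116),(263,245)]
print('win corners',onplane(E1,.06,K,T).round(4)[:,:2].tolist())
# viewer side edges: depth step
for a,rows in (('L',range(60,280,20)),('R',range(60,280,20))):
    pts=[]
    for v in rows:
        row=C[v,:,2]; x=np.arange(640); ok=(row>55)&(row<65)&(x>100)&(x<560)
        u=x[ok].min() if a=='L' else x[ok].max(); pts.append([u,v])
    P=onplane(pts,.06,K,T)*1000; f=cv2.fitLine(P[:,:2].astype(np.float32),cv2.DIST_HUBER,0,.01,.01).ravel()
    print(a,'yaw',np.degrees(np.arctan2(f[1],f[0])).round(2),f[2:].round(1),P[[0,-1],:2].round(1).tolist())
# height raster of stop
th=np.radians(10);ex=np.array([np.cos(th),np.sin(th)]);ey=np.array([-ex[1],ex[0]])
b=np.array(r[0]); s0=b-18*ey
L=(C[...,:2]-s0); X=L@ex; Y=L@ey
st=(C[...,2]>64)&(C[...,2]<69.5)&(abs(X)<60)&(Y>20)&(Y<80)
for lo in range(-30,36,5):
    k=st&(X>=lo)&(X<lo+5)
    if k.sum()>2: print(lo,k.sum(),'Y',np.percentile(Y[k],[3,50,97]).round(1))
k=st&(X>20); print('ret X',np.percentile(X[k],[3,50,97]).round(1))
print('s0',s0)
save('c1',cv2.resize(p[100:260,180:340],None,fx=3.7,fy=3.7,interpolation=2))
E
```

```text
bar [526.8 206.7] [89.5  8.8] 10.525087356567383 z top [ 99.9 101.5]
win corners [[0.6036, 0.0836], [0.4921, 0.0623], [0.5693, 0.2642], [0.4592, 0.2437]]
L yaw 9.98 [514. 344.] [[595.5, 358.2], [429.1, 328.5]]
R yaw 9.8 [574.3  39.5] [[650.8, 52.8], [484.3, 23.7]]
-20 35 Y [60.3 63.  65.5]
-15 57 Y [40.4 61.  65.5]
5 33 Y [40.1 61.2 65.4]
10 60 Y [40.6 61.9 65.4]
15 46 Y [48.5 62.5 66. ]
20 55 Y [60.1 62.9 65.7]
25 257 Y [31.6 48.1 64.7]
30 85 Y [31.6 48.2 64.5]
ret X [20.9 28.2 31.4]
s0 [529.920467   189.00824743]
```

View pics/c1.png

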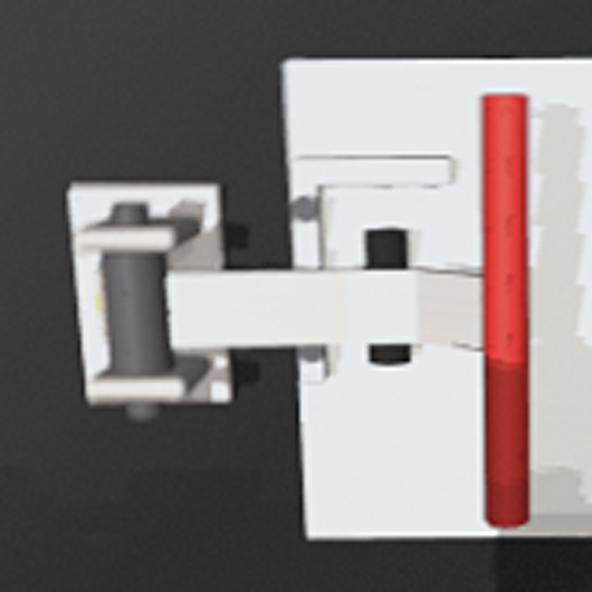

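Seat measured at (529.9, 189.0, 60) mm with yaw 10°. The end wall's inner face at y=60 and the return at x=25 agree with the description. Now I'll descend onto the bar.

Request:
move_arm:
  commands:
    - [[2.5,0.1,0,0],[2.5,0,0,0],[2.5,0,0,0],[2.5,0,0,0],[2.0,0,0,0],[1.2,0,0,0],[0.6,0,0,0],[0,0,0,0]]

```text
clock: 2.55
tool_pos: [0.5002, 0.202, 0.0772]
orientation: [-55.4, 89.9, -135.4]
force: [-0.4, -0.7, -0.3]
opening: 0.0401
```

Request:
move_arm:
  commands:
    - [[0,0,0,0],[0,0,0,0],[0,0,0,0],[0,0,0,0],[0,0,0,0],[0,0,0,0]]
  jaw: 0.4

```text
clock: 3.15
tool_pos: [0.5004, 0.2019, 0.0778]
orientation: [20.3, 90.0, -59.7]
force: [1.8, -2.4, 2.3]
opening: 0.0047
```

The opening is 4.7 mm on a 10 mm bar, which doesn't fit, so I'll look.

```bash
python3 - <<'E'
from h import *
o=get_obs();print(o['force'],o['opening'],o['clock'])
p,d,K,T,c=grab('wrist'); a=p
p,d,K,T,c=grab('scene'); 
b=cv2.resize(p[150:270,300:460],(640,480),interpolation=2)
save('w2',cv2.resize(np.hstack([a,b]),(800,300)))
print(get_obs()['opening'])
E
```

```text
[ 1.83513983 -2.41169923  2.26201585] 0.004685608576812151 3.15
0.00416128352319135
```

View pics/w2.png

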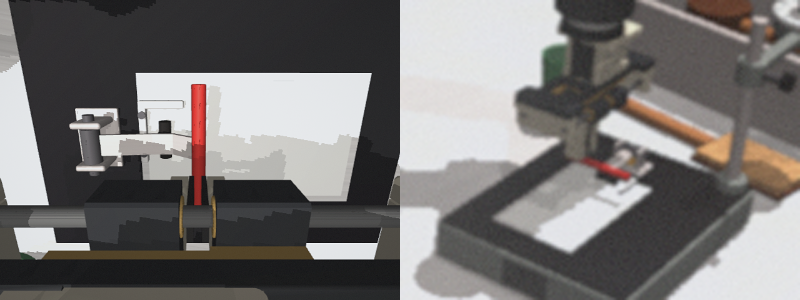

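```bash
python3 - <<'E'
from h import *
p,d,K,T,c=grab('wrist')
hsv=cv2.cvtColor(p,cv2.COLOR_RGB2HSV);H,S,V=[hsv[...,i].astype(int) for i in range(3)]
C=cloud(d,K,T)*1000
m=((H<8)|(H>172))&(S>150); m[:,:290]=0;m[:,345:]=0
for v in range(130,345,15):
    k=np.where(m[v])[0]
    if len(k): print(v,k.min(),k.max(),C[v,k].mean(0).round(1), C[v,k,2].max().round(1))
save('w3',cv2.resize(p[260:420,240:400],None,fx=3.7,fy=3.7,interpolation=2))
E
```

```text
145 306 328 [567.4 213.6  99.6] 101.2
160 306 328 [561.6 212.5  99.8] 101.3
175 306 328 [555.7 211.5 100. ] 101.5
190 306 328 [549.6 210.4  99.6] 101.3
205 306 327 [543.3 209.5  99.6] 101.4
220 306 327 [537.  208.4  99.6] 101.3
235 307 327 [530.5 207.   99.7] 101.0
250 307 327 [523.8 205.8  99.5] 101.7
265 307 327 [517.1 204.6  99.7] 100.8
280 307 327 [510.  203.4  99.5] 101.3
295 311 321 [503.9 202.8 101.8] 114.3
310 311 321 [496.8 201.5 102.1] 119.1
325 311 321 [489.5 200.2 102.1] 120.7
```

View pics/w3.png

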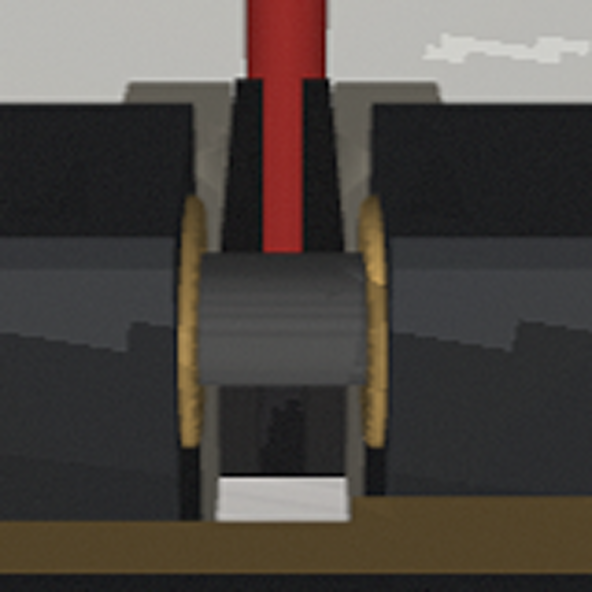

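The bar lies between the pads and seems to sit in grooves in them, so I'll close fully to see where the fingers stop.

Request:
move_arm:
  commands:
    - [[0,0,0,0],[0,0,0,0],[0,0,0,0]]
  jaw: 0

```text
clock: 3.6
tool_pos: [0.5006, 0.2019, 0.0781]
orientation: [49.6, 90.0, -30.4]
force: [-1.0, -3.6, 5.7]
opening: 0.0005
```

Request:
move_arm:
  commands:
    - [[-0.3,0,-0.05,0],[-0.3,0,-0.05,0],[-0.3,0,-0.06,0]]

```text
clock: 3.9
tool_pos: [0.5, 0.204, 0.0867]
orientation: [177.5, 90.0, 97.5]
force: [-0.0, -0.4, 0.4]
opening: 0.0008
```

```bash
cat > bar.py <<'E'
from h import *
p,d,K,T,c=grab('wrist')
hsv=cv2.cvtColor(p,cv2.COLOR_RGB2HSV);H,S,V=[hsv[...,i].astype(int) for i in range(3)]
C=cloud(d,K,T)*1000
m=((H<8)|(H>172))&(S>150); m[:,:230]=0;m[:,430:]=0; m[400:]=0
for v in range(10,400,25):
    k=np.where(m[v])[0]
    if len(k)>3: print(v,k.min(),k.max(),C[v,k].mean(0).round(1))
o=get_obs();print(o['clock'],o['force'],o['opening'],o['tool_pos'])
save('w_last',p); np.savez('pics/w_last',p=p,d=d,K=K,T=T)
E
python3 bar.py
```

```text
135 312 333 [570.9 214.2  99.5]
160 312 332 [560.7 212.6  99.9]
185 312 332 [550.2 210.7  99.7]
210 312 332 [539.2 208.7  99.6]
235 312 331 [528.  206.9 100.1]
260 312 331 [516.1 204.7  99.9]
3.95 [0.42456404 0.81812537 0.43966499] 0.00033314340911226484 [0.50032884 0.2041987  0.08724415]
```

The bar didn't follow. I'll check where the fingertips lie in tool coordinates.

```bash
python3 - <<'E'
from h import *
z=np.load('pics/w_last.npz');p,d,K,T=[z[k] for k in 'pdKT']
Tc=np.array(calibration('wrist')['tool_from_camera'])
C=cloud(d,K,Tc)*1000
for v in range(260,400,8):
    print(v,[ (u,*C[v,u].round(0).astype(int)) for u in (285,300,310,316,322,335)])
save('w4',cv2.resize(p[200:420,200:430],None,fx=2.7,fy=2.7,interpolation=2))
E
```

```text
260 [(285, np.int64(27), np.int64(1), np.int64(-18)), (300, np.int64(27), np.int64(1), np.int64(-10)), (310, np.int64(28), np.int64(1), np.int64(-4)), (316, np.int64(-15), np.int64(17), np.int64(0)), (322, np.int64(-14), np.int64(16), np.int64(2)), (335, np.int64(26), np.int64(1), np.int64(10))]
268 [(285, np.int64(27), np.int64(-4), np.int64(-18)), (300, np.int64(27), np.int64(-4), np.int64(-10)), (310, np.int64(26), np.int64(-3), np.int64(-4)), (316, np.int64(-13), np.int64(12), np.int64(0)), (322, np.int64(-14), np.int64(12), np.int64(2)), (335, np.int64(26), np.int64(-4), np.int64(10))]
276 [(285, np.int64(28), np.int64(-9), np.int64(-18)), (300, np.int64(26), np.int64(-8), np.int64(-10)), (310, np.int64(26), np.int64(-8), np.int64(-4)), (316, np.int64(-12), np.int64(8), np.int64(0)), (322, np.int64(-13), np.int64(8), np.int64(2)), (335, np.int64(27), np.int64(-9), np.int64(10))]
284 [(285, np.int64(-31), np.int64(12), np.int64(-13)), (300, np.int64(-30), np.int64(11), np.int64(-7)), (310, np.int64(-27), np.int64(10), np.int64(-3)), (316, np.int64(-13), np.int64(4), np.int64(0)),
[... 3680 characters left out ...]
(-69), np.int64(-7), np.int64(2)), (335, np.int64(-113), np.int64(26), np.int64(4))]
388 [(285, np.int64(-112), np.int64(24), np.int64(-7)), (300, np.int64(-96), np.int64(11), np.int64(-5)), (310, np.int64(87), np.int64(-132), np.int64(-5)), (316, np.int64(88), np.int64(-133), np.int64(-1)), (322, np.int64(87), np.int64(-132), np.int64(4)), (335, np.int64(-113), np.int64(25), np.int64(4))]
396 [(285, np.int64(-113), np.int64(23), np.int64(-7)), (300, np.int64(-97), np.int64(10), np.int64(-5)), (310, np.int64(87), np.int64(-140), np.int64(-5)), (316, np.int64(88), np.int64(-140), np.int64(-1)), (322, np.int64(87), np.int64(-140), np.int64(4)), (335, np.int64(-113), np.int64(23), np.int64(4))]
```

View pics/w4.png

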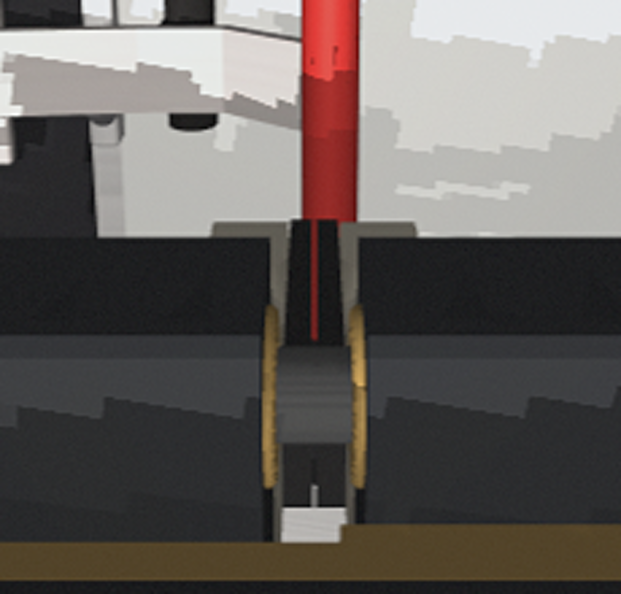

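```bash
python3 - <<'E'
from h import *
print([(k,getattr(ctrl,k)) for k in dir(ctrl) if not k.startswith('_')])
z=np.load('pics/w_last.npz');p,d,K,T=[z[k] for k in 'pdKT']
Tc=np.array(calibration('wrist')['tool_from_camera'])
C=cloud(d,K,Tc)*1000
for u in (290,300,308,325,330,340): print(u,[(v,*C[v,u,:2].round(1).tolist()) for v in range(276,292,2)])
E
```

```text
[('PlanningError', <class 'plant.PlanningError'>), ('grip_point_offset', 0.0188)]
290 [(276, 26.0, -8.2), (278, 26.4, -9.7), (280, 26.9, -11.1), (282, -25.9, 10.6), (284, -29.3, 11.2), (286, -32.0, 11.5), (288, -94.8, 39.0), (290, -96.2, 39.1)]
300 [(276, 26.2, -8.3), (278, 25.4, -9.2), (280, 25.7, -10.6), (282, -26.9, 11.0), (284, -29.6, 11.3), (286, -31.2, 11.1), (288, -32.7, 10.9), (290, -36.5, 11.7)]
308 [(276, 27.1, -8.7), (278, 26.7, -9.8), (280, 26.2, -10.8), (282, -24.9, 10.1), (284, -26.3, 9.8), (286, -28.6, 9.9), (288, -30.7, 9.9), (290, -32.3, 9.8)]
325 [(276, -13.4, 8.1), (278, -14.0, 7.4), (280, -13.1, 6.0), (282, -12.9, 4.9), (284, -29.1, 11.0), (286, -31.2, 11.1), (288, -30.6, 9.9), (290, -31.1, 9.2)]
330 [(276, -11.3, 7.3), (278, -12.9, 6.9), (280, -11.4, 5.3), (282, -27.2, 11.1), (284, -29.0, 11.0), (286, -31.8, 11.3), (288, -33.2, 11.1), (290, -34.9, 11.0)]
340 [(276, 27.0, -8.7), (278, 25.3, -9.2), (280, 26.4, -10.9), (282, -27.0, 11.1), (284, -29.9, 11.4), (286, -31.5, 11.2), (288, -94.2, 38.7), (290, -94.6, 38.4)]
```

```bash
python3 - <<'E'
from h import *
z=np.load('pics/w1.npz');p,d,K,T=[z[k] for k in 'pdKT']
Tc=np.array(calibration('wrist')['tool_from_camera'])
C=cloud(d,K,Tc)*1000
for u in (235,245,255,262,370,385): print(u,[(v,*C[v,u].round(1).tolist()) for v in range(276,300,3)])
E
```

```text
235 [(276, 156.4, -62.6, -76.2), (279, 155.2, -65.1, -76.1), (282, -26.6, 10.9, -35.2), (285, -30.7, 11.3, -34.4), (288, -34.2, 11.5, -33.7), (291, -36.2, 11.1, -33.3), (294, -39.3, 11.3, -32.7), (297, -42.5, 11.5, -32.0)]
245 [(276, 154.8, -61.9, -66.5), (279, 156.5, -65.7, -67.0), (282, -28.5, 11.7, -30.6), (285, -29.9, 11.0, -30.4), (288, -32.6, 10.8, -29.9), (291, -36.4, 11.2, -29.2), (294, -40.7, 11.9, -28.4), (297, -41.9, 11.2, -28.2)]
255 [(276, 156.2, -62.5, -57.5), (279, 155.1, -65.1, -57.4), (282, -29.1, 12.0, -26.2), (285, -31.2, 11.5, -25.9), (288, -33.9, 11.4, -25.5), (291, -36.6, 11.3, -25.1), (294, -39.0, 11.1, -24.8), (297, -40.8, 10.7, -24.5)]
262 [(276, 155.7, -62.3, -50.9), (279, 156.5, -65.7, -51.1), (282, -24.1, 9.8, -24.0), (285, -27.2, 9.7, -23.6), (288, -29.8, 9.5, -23.3), (291, -33.9, 10.1, -22.7), (294, -35.9, 9.7, -22.5), (297, -39.0, 9.8, -22.0)]
370 [(276, 155.8, -62.4, 49.8), (279, 155.9, -65.4, 49.9), (282, 155.6, -68.4, 50.0), (285, -27.6, 9.9, 22.6), (288, -29.9, 9.6, 22.3), (291, -33.4, 9.8, 21.9), (294, -35.8, 9.6, 21.6), (297, -39.1, 9.9, 21.1)]
385 [(276, 155.3, -62.2, 63.7), (279, 155.0, -65.1, 63.8), (282, -27.2, 11.2, 29.1), (285, -30.7, 11.3, 28.5), (288, -33.9, 11.4, 27.9), (291, -36.8, 11.4, 27.4), (294, -38.8, 11.0, 27.1), (297, -41.7, 11.1, 26.6)]
```

The fingers physically end about 25 mm short of the reported TCP at both openings, so the pads closed above the bar. I'll use tip = reported TCP + 25 mm from here, open, and go lower.

Request:
move_arm:
  commands:
    - [[0,0,0.1,0],[0,0,0.11,0],[0,0,0,0],[0,0,0,0],[0,0,0,0],[0,0,0,0]]
  jaw: 4

```text
clock: 4.55
tool_pos: [0.5005, 0.2016, 0.0865]
orientation: [-40.8, 90.0, -120.8]
force: [0.7, 0.0, 1.0]
opening: 0.0385
```

Request:
move_arm:
  commands:
    - [[1,0,0,0],[1,0,0,0],[0.8,0,0,0],[0.5,0,0,0],[0.1,0,0,0],[0,0,0,0]]

```text
clock: 5.15
tool_pos: [0.5004, 0.2015, 0.0523]
orientation: [-48.8, 90.0, -128.8]
force: [-0.2, 0.4, -0.1]
opening: 0.0402
```

Request:
move_arm:
  commands:
    - [[0,0,0,0],[0,0,0,0],[0,0,0,0],[0,0,0,0],[0,0,0,0],[0,0,0,0]]
  jaw: 0

```text
clock: 5.75
tool_pos: [0.5006, 0.2013, 0.0527]
orientation: [19.6, 90.0, -60.3]
force: [1.0, -1.8, 0.9]
opening: 0.009
```

Gripped at 9 mm on the 10 mm bar. Now I'll lift along the arc.

Request:
move_arm:
  commands:
    - [[-0.6,0,-0.1,0],[-0.58,0,-0.17,0],[-0.57,0,-0.2,0],[-0.56,0,-0.24,0],[-0.53,0,-0.29,0],[-0.52,0,-0.32,0],[-0.48,0,-0.36,0],[-0.47,0,-0.39,0]]

```text
clock: 6.55
tool_pos: [0.4971, 0.2203, 0.0966]
orientation: [-10.7, 89.8, -90.6]
force: [4.9, -9.1, 3.1]
opening: 0.0093
```

Request:
move_arm:
  commands:
    - [[-0.42,0,-0.43,0],[-0.4,0,-0.46,0],[-0.36,0,-0.5,0],[-0.32,0,-0.51,0],[-0.28,0,-0.54,0],[-0.25,0,-0.55,0],[-0.19,0,-0.57,0],[-0.16,0,-0.58,0]]

```text
clock: 7.35
tool_pos: [0.4898, 0.2631, 0.121]
orientation: [111.6, 89.9, 31.7]
force: [0.1, -1.0, 2.6]
opening: 0.0092
```

```bash
python3 bar.py
```

```text
160 302 329 [553.1 274.8 166.6]
185 303 329 [544.7 273.2 166.8]
210 304 329 [535.1 271.2 162.9]
235 303 328 [526.8 270.2 166.9]
260 303 328 [517.2 268.5 166.7]
285 303 328 [507.3 266.8 166.5]
310 304 327 [497.1 265.  166.8]
7.4 [-3.69208377 -0.20532395  9.57794376] 0.009069702326234894 [0.48971924 0.263923   0.12098524]
```

The bar is up at about z 162 mm, near fully up. I'll release it and raise clear.

Request:
move_arm:
  commands:
    - [[0,0,0,0],[0,0,0,0],[0,0,0,0],[0,0,0,0],[0,0,0,0]]
  jaw: 3.5

```text
clock: 7.9
tool_pos: [0.4895, 0.2624, 0.1192]
orientation: [-55.0, 90.0, -135.0]
force: [0.6, 0.3, -0.7]
opening: 0.0344
```

Request:
move_arm:
  commands:
    - [[-1,0,0,0],[-2,0,0,0],[-2.5,0,0,0],[-2.5,0,0,0],[-2,0,0,0],[0,0,0,0]]

```text
clock: 8.5
tool_pos: [0.4912, 0.2637, 0.2235]
orientation: [117.0, 89.7, 37.1]
force: [-0.6, 0.1, -0.5]
opening: 0.0351
```

```bash
python3 bar.py; python3 - <<'E'
from h import *
plan(470,-269,200,82.5)
plan(470,-269,200,-97.5)
E
```

```text
135 304 318 [558.6 279.3 167.5]
160 304 318 [544.3 276.8 167.6]
185 304 318 [529.4 274.2 167.5]
210 304 318 [514.  271.5 167.7]
235 304 319 [495.9 268.  160.3]
260 305 318 [481.4 265.6 167.4]
8.55 [-0.19467381 -1.08526433 -0.31490017] 0.03484510051849992 [0.49034439 0.26326608 0.2216067 ]
t 8.55 tcp [490.3 263.3 221.6] zyaw -79.96 j6 51.6 shift cm unspun [  2.02 -11.29  52.06] after spin [ 2.02  4.93 53.04] spin rad 0.306 F [-0.2 -1.1 -0.3] op 34.8
t 8.55 tcp [490.3 263.3 221.6] zyaw -79.96 j6 51.6 shift cm unspun [  2.02 -11.29  52.06] after spin [ 2.02  4.93 53.04] spin rad 0.306 F [-0.2 -1.1 -0.3] op 34.8
```

Request:
move_arm:
  commands:
    - [[0,-0.3,3,0],[0,-0.3,4,0],[0,-0.3,4.2,0],[0,-0.3,4.2,0],[0,-0.3,4.2,0],[0,-0.3,4.2,0],[0,-0.3,4.2,0],[0,-0.3,4.2,0]]
  jaw: 6.4

```text
clock: 9.35
tool_pos: [0.5215, -0.0603, 0.2191]
orientation: [-95.0, 90.0, -175.0]
force: [0.9, 0.1, 0.7]
opening: 0.0638
```

Request:
move_arm:
  commands:
    - [[0,-0.3,4.2,0],[0,-0.3,4.2,0],[0,-0.3,4.2,0],[0,-0.3,4.2,0],[0.5,-0.3,4.2,0],[1.6,-0.2,1,0.106],[2.5,0,0,0.1],[2.5,0,0,0.1]]

```text
clock: 10.15
tool_pos: [0.543, -0.2789, 0.147]
orientation: [-105.3, 89.9, 156.9]
force: [0.1, -0.5, 0.2]
opening: 0.0642
```

```bash
cat > plate.py <<'E'
from h import *
def edges(n='wrist',z=.014,rows=(0,480)):
    p,d,K,T,c=grab(n); save('p_last',p); np.savez('pics/p_last',p=p,d=d,K=K,T=T)
    hsv=cv2.cvtColor(p,cv2.COLOR_RGB2HSV);H,S,V=[hsv[...,i].astype(int) for i in range(3)]
    m=((H>108)&(H<132)&(S>140)&(V>50)).astype(np.uint8); m[:rows[0]]=0;m[rows[1]:]=0
    n,l,s,cc=cv2.connectedComponentsWithStats(m)
    for i in range(1,n):
        if s[i,4]<300: continue
        ct=cv2.findContours((l==i).astype(np.uint8),0,1)[0][0].reshape(-1,2)
        P=onplane(ct,z,K,T)[:,:2].astype(np.float32)*1000
        r=cv2.minAreaRect(P); print(s[i],'ctr',np.round(r[0],1),'size',np.round(r[1],1),'ang',round(r[2],2)); print(cv2.boxPoints(r).round(1).tolist())
E
python3 - <<'E'
from plate import *
edges(); plan(544,-279,-19.5,-97.5)
E
```

```text
[ 287  181   61  133 7595] ctr [ 513.7 -274.4] size [ 49.1 118.7] ang 81.81
[[451.3999938964844, -290.29998779296875], [569.0, -307.20001220703125], [576.0, -258.6000061035156], [458.3999938964844, -241.6999969482422]]
[359 385  65  16 720] ctr [ 361.3 -326.1] size [61.9 17.1] ang 82.18
[[348.6000061035156, -355.6000061035156], [365.6000061035156, -357.8999938964844], [374.0, -296.6000061035156], [357.1000061035156, -294.29998779296875]]
t 10.2 tcp [ 540.6 -277.5  142.2] zyaw -98.19 j6 90.7 shift cm unspun [16.16  0.48  0.13] after spin [16.16  0.48  0.14] spin rad -0.012 F [-2.7  1.2 -4.7] op 63.8
```

View pics/p_last.png

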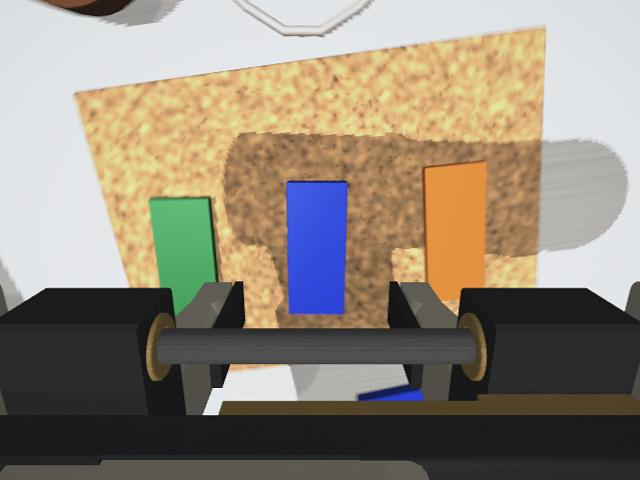

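The plate is unobstructed at (317,247) and the fingers straddle it, with green and amber clear. The arm was still settling, so I'll measure once more while it is still.

Request:
move_arm:
  commands:
    - [[4,0,0,0],[2,0,0,0],[1,0,0,0],[0,0,0,0],[0,0,0,0],[0,0,0,0]]

```text
clock: 10.8
tool_pos: [0.5447, -0.2783, 0.08]
orientation: [80.6, 89.9, -16.8]
force: [0.5, -0.2, 0.1]
opening: 0.0644
```

```bash
python3 - <<'E'
from plate import *
plan(544,-279,-19.5,-97.5); edges();plan(544,-279,-19.5,-97.5)
E
```

```text
t 10.8 tcp [ 544.7 -278.3   80. ] zyaw -97.45 j6 91.3 shift cm unspun [ 9.95 -0.09  0.07] after spin [ 9.95 -0.09  0.07] spin rad 0.001 F [ 0.5 -0.2  0.1] op 64.4
[ 280  199   76  130 9387] ctr [ 526.6 -276.5] size [49.4 93.4] ang 82.43
[[477.1000061035156, -294.8999938964844], [569.7000122070312, -307.20001220703125], [576.2000122070312, -258.20001220703125], [483.6000061035156, -245.89999389648438]]
t 10.85 tcp [ 544.6 -278.3   80. ] zyaw -97.47 j6 91.3 shift cm unspun [ 9.95 -0.08  0.08] after spin [ 9.95 -0.08  0.08] spin rad 0.001 F [ 0.2 -0.3  0.2] op 64.3
```

Request:
move_arm:
  commands:
    - [[2,0.15,0.05,0],[2.5,0.15,0,0],[2.5,0,0,0],[1.5,0,0,0],[0.8,0,0,0],[0.4,0,0,0],[0.1,0,0,0],[0,0,0,0]]

```text
clock: 11.65
tool_pos: [0.5474, -0.2792, -0.0185]
orientation: [83.8, 89.9, -13.7]
force: [0.4, 0.0, 0.5]
opening: 0.0636
```

Request:
move_arm:
  commands:
    - [[0,0,0,0],[0,0,0,0],[0,0,0,0],[0,0,0,0],[0,0,0,0],[0,0,0,0]]
  jaw: 4.2

```text
clock: 12.25
tool_pos: [0.5475, -0.2792, -0.0186]
orientation: [79.1, 89.9, -18.4]
force: [-0.1, 0.5, 6.0]
opening: 0.0495
```

Request:
move_arm:
  commands:
    - [[-0.5,0,0,0],[-1.5,0,0,0],[-2.5,0,0,0],[-3,0,0,0],[-3,0,0,0],[-2,0,0,0],[-1,0,0,0],[0,0,0,0]]

```text
clock: 13.05
tool_pos: [0.5471, -0.2791, 0.1166]
orientation: [90.4, 89.9, -7.1]
force: [-0.7, 0.2, -1.0]
opening: 0.0497
```

```bash
python3 - <<'E'
from plate import *
plan(543,115,120,10)
p,d,K,T,c=grab('scene')
hsv=cv2.cvtColor(p,cv2.COLOR_RGB2HSV);H,S,V=[hsv[...,i].astype(int) for i in range(3)]
m=((H>108)&(H<132)&(S>140)&(V>50)).astype(np.uint8)
n,l,s,cc=cv2.connectedComponentsWithStats(m); C=cloud(d,K,T)*1000
for i in range(1,n):
    if s[i,4]>80:
        P=C[l==i]; P=P[P[:,2]>-50]; 
        A=np.c_[P[:,:2]-P[:,:2].mean(0),np.ones(len(P))]; f=np.linalg.lstsq(A,P[:,2],rcond=None)[0]
        print(s[i],P.mean(0).round(1),'slope deg',np.degrees(f[:2]).round(1), np.percentile(P,[2,98],axis=0).round(0).tolist())
save('s2',p)
E
```

```text
t 13.05 tcp [ 547.1 -279.1  116.6] zyaw -97.5 j6 91.3 shift cm unspun [ -0.35  -5.55 -39.02] after spin [ -0.35 -38.88  -6.44] spin rad 1.265 F [-0.7  0.2 -1. ] op 49.7
[241 250  21  23 293] [ 548.4 -279.   152.3] slope deg [ 23.8 -32.9] [[500.0, -304.0, 145.0], [573.0, -254.0, 151.0]]
[156 253  50  32 782] [ 286.3 -340.    14. ] slope deg [ 17.  -40.2] [[204.0, -373.0, 8.0], [356.0, -304.0, 15.0]]
[110 375  23  30  89] [ 713.1 -655.9  144.5] slope deg [0.1 4.4] [[668.0, -659.0, 142.0], [749.0, -653.0, 147.0]]
[ 39 380  20  24 200] [ 584.9 -749.9   92.5] slope deg [54.5 24.8] [[488.0, -762.0, 8.0], [662.0, -741.0, 146.0]]
[ 48 403  29  35 208] [ 679.  -747.9  116.2] slope deg [ 51.6 -73.7] [[538.0, -755.0, 9.0], [746.0, -741.0, 147.0]]
[ 81 431  21  23 116] [ 766.5 -727.8  127. ] slope deg [17.2 22.6] [[764.0, -742.0, 106.0], [768.0, -714.0, 149.0]]
[ 76 448  22  15  86] [ 762.8 -742.1  103.7] slope deg [  80.3 -101.4] [[687.0, -751.0, 13.0], [768.0, -731.0, 133.0]]
```

The plate is held and level. Carry it over to the viewer, then turn.

Request:
move_arm:
  commands:
    - [[0,-0.3,-2,0],[0,-0.6,-3.5,0],[0,-0.6,-4,0],[0,-0.7,-4.2,0],[0,-0.7,-4.2,0],[0,-0.7,-4.2,0],[0,-0.7,-4.2,0],[0,-0.7,-4.2,0]]

```text
clock: 13.9
tool_pos: [0.5354, 0.0313, 0.1137]
orientation: [-65.6, 89.8, -163.1]
force: [1.0, -0.5, -0.6]
opening: 0.0497
```

Request:
move_arm:
  commands:
    - [[0,-0.7,-4.2,0],[0,-0.4,-3.5,0],[0,-0.2,-2.2,0],[0,0,0,0.1],[0,0,0,0.14],[0,0,0,0.14],[0,0,0,0.14],[0,0,0,0.14]]

```text
clock: 14.7
tool_pos: [0.5357, 0.1293, 0.1135]
orientation: [-18.0, 89.8, -153.6]
force: [-0.2, -0.4, -1.5]
opening: 0.0498
```

Request:
move_arm:
  commands:
    - [[0,0,0,0.14],[0,0,0,0.14],[0,0,0,0.14],[0,0,0,0.125],[0,0,0,0.06],[0,0,0,0],[0,0,0,0]]

```text
clock: 15.4
tool_pos: [0.5362, 0.1294, 0.1142]
orientation: [18.2, 89.9, -151.7]
force: [-0.6, -0.9, -1.5]
opening: 0.0498
```

```bash
python3 - <<'E'
from plate import *
plan(537.2,129.9,50,10); edges(z=.149)
E
```

```text
t 15.4 tcp [536.2 129.4 114.2] zyaw -169.87 j6 -23.8 shift cm unspun [ 6.42 -0.03 -0.12] after spin [ 6.42 -0.03 -0.12] spin rad 0.002 F [-0.6 -0.9 -1.5] op 49.8
[ 256  251  121   78 9109] ctr [538.1 119.7] size [49.2 34.4] ang 10.36
[[510.79998779296875, 132.1999969482422], [517.0, 98.4000015258789], [565.4000244140625, 107.19999694824219], [559.2000122070312, 141.10000610351562]]
[ 262  364  110   37 4043] ctr [530.1 163.1] size [48.4 18.8] ang 10.04
[[504.6000061035156, 168.10000610351562], [507.8999938964844, 149.60000610351562], [555.5999755859375, 158.10000610351562], [552.2999877929688, 176.60000610351562]]
```

View pics/p_last.png

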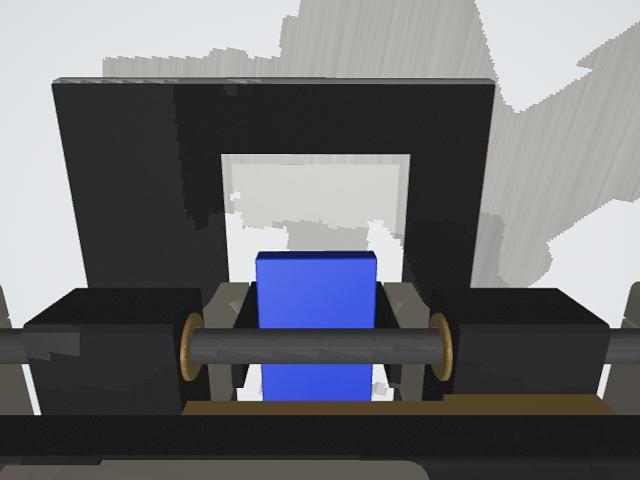

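The plate is held square, with its free −y end at (316,258), and measures 10.4° yaw against the seat's 10°. Now I'll lower it to the viewer's top.

Request:
move_arm:
  commands:
    - [[1.5,0,0,0],[2,0,0,0],[2,0,0,0],[1.0,0,0,0],[0.5,0,0,0],[0.3,0,0,0],[0.1,0,0,0],[0,0,0,0]]

```text
clock: 16.25
tool_pos: [0.5372, 0.13, 0.042]
orientation: [-161.3, 89.9, 28.8]
force: [-0.5, 0.2, -1.2]
opening: 0.05
```

Request:
move_arm:
  commands:
    - [[0.1,0,0,0],[0,0,0,0],[0.1,0,0,0],[0,0,0,0]]

```text
clock: 16.65
tool_pos: [0.5368, 0.1298, 0.0395]
orientation: [-127.3, 90.0, 62.7]
force: [-0.2, 0.9, -1.0]
opening: 0.0497
```

Request:
move_arm:
  commands:
    - [[0.1,0,0,0],[0,0,0,0],[0.1,0,0,0],[0,0,0,0]]

```text
clock: 17.05
tool_pos: [0.5369, 0.1298, 0.0374]
orientation: [159.0, 90.0, -10.9]
force: [0.1, 0.2, -0.7]
opening: 0.0494
```

Request:
move_arm:
  commands:
    - [[0.07,0,0,0],[0,0,0,0],[0,0,0,0]]

```text
clock: 17.35
tool_pos: [0.537, 0.1298, 0.0373]
orientation: [175.7, 90.0, 5.7]
force: [-1.6, 0.6, 5.6]
opening: 0.0499
```

Request:
move_arm:
  commands:
    - [[0,-0.3,0,0],[0,-0.4,0,0],[0,-0.4,0,0],[0,-0.4,0,0],[0,-0.4,0,0],[0,-0.3,0,0],[0,-0.1,0,0],[0,0,0,0]]

```text
clock: 18.15
tool_pos: [0.5334, 0.1522, 0.0374]
orientation: [134.8, 89.9, -35.1]
force: [1.1, -4.9, 6.4]
opening: 0.0493
```

Request:
move_arm:
  commands:
    - [[0,-0.1,0,0],[0,-0.1,0,0],[0,-0.05,0,0],[0,0,0,0]]

```text
clock: 18.55
tool_pos: [0.533, 0.1523, 0.0373]
orientation: [81.3, 89.8, -88.7]
force: [5.8, -15.0, 5.6]
opening: 0.0499
```

Request:
move_arm:
  commands:
    - [[0,0.1,-0.05,0],[0,0.05,-0.1,0],[0,0,-0.1,0],[0,0,0,0],[0,0,0,0]]

```text
clock: 19.05
tool_pos: [0.5332, 0.1522, 0.0374]
orientation: [28.7, 89.8, -141.2]
force: [-9.3, -5.9, 16.0]
opening: 0.0497
```

Request:
move_arm:
  commands:
    - [[0,0,-0.1,0],[0,0,-0.1,0],[0,0,0,0]]

```text
clock: 19.35
tool_pos: [0.5334, 0.1521, 0.0374]
orientation: [20.3, 89.6, -149.7]
force: [-17.6, -4.0, 22.9]
opening: 0.0494
```

Contact force now shows on both walls (about 15 N along y, 17 N along x). I'll ease off and open slightly to check.

Request:
move_arm:
  commands:
    - [[0,0,0.15,0],[0,0,0.15,0],[-0.05,0,0,0],[0,0,0,0]]

```text
clock: 19.75
tool_pos: [0.5333, 0.1522, 0.0374]
orientation: [43.8, 89.8, -126.2]
force: [-1.6, -6.9, 7.1]
opening: 0.0499
```

Request:
move_arm:
  commands:
    - [[0,0,0,0],[0,0,0,0],[0,0,0,0],[-1,0,0,0],[-2,0,0,0],[-3,0,0,0],[-3,0,0,0],[-3,0,0,0]]
  jaw: 6.4

```text
clock: 20.55
tool_pos: [0.5344, 0.154, 0.1591]
orientation: [-156.2, 89.9, 33.8]
force: [0.5, 0.6, 0.8]
opening: 0.064
```

Request:
move_arm:
  commands:
    - [[0,4,0,0],[0,4,0,0],[0,3,0,0],[0,0,0,0],[0,0,0,0],[0,0,0,0]]

```text
clock: 21.15
tool_pos: [0.5535, 0.046, 0.1576]
orientation: [-159.4, 90.0, 30.7]
force: [0.1, -0.0, -0.1]
opening: 0.064
```

```bash
python3 - <<'E'
from plate import *
plan(535,156,100,10)
p,d,K,T,c=grab('top'); np.savez('pics/t3',p=p,d=d,K=K,T=T)
hsv=cv2.cvtColor(p,cv2.COLOR_RGB2HSV);H,S,V=[hsv[...,i].astype(int) for i in range(3)]
m=((H>105)&(H<132)&(S>120)&(V>40)).astype(np.uint8)
n,l,s,cc=cv2.connectedComponentsWithStats(m)
for i in range(1,n):
    if s[i,4]>60 and cc[i][0]<470: print(s[i])
q,d2,K2,T2,c=grab('scene'); np.savez('pics/s3',p=q,d=d2,K=K2,T=T2)
save('v3',np.hstack([cv2.resize(p[165:285,160:300],(400,343),interpolation=2),cv2.resize(q[190:275,310:450],(400,343),interpolation=2)]))
E
```

```text
t 21.15 tcp [553.5  46.  157.6] zyaw -169.96 j6 -14.9 shift cm unspun [  5.76 -11.15  -0.09] after spin [  5.76 -11.15  -0.08] spin rad 0.001 F [ 0.1 -0.  -0.1] op 64.0
[233 234  21   9  83]
[ 410  298   32   63 1515]
```

View pics/v3.png

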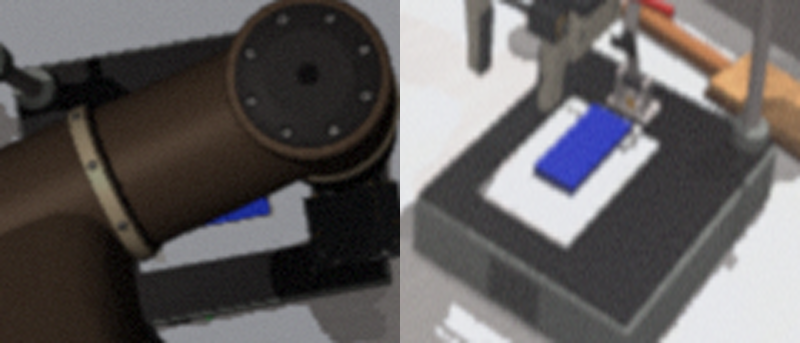

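The scene view shows the plate at (585,150), near the end wall, but there may be a small gap to the return, and the top view is hidden by the arm. I'll measure with the wrist camera from the clip side.

Request:
move_arm:
  commands:
    - [[-0.5,-2,0.4,-0.1],[-0.7,0,0,-0.14],[-0.7,0,0,-0.14],[-0.7,0,0,-0.14],[-0.7,0,0,-0.14],[-0.7,0,0,-0.14],[-0.4,0,0,-0.14],[0,0,0,-0.14]]
  jaw: 0

```text
clock: 22.05
tool_pos: [0.5462, 0.0654, 0.202]
orientation: [127.8, 89.9, 20.1]
force: [0.1, 0.1, -0.6]
opening: 0.0055
```

Request:
move_arm:
  commands:
    - [[0,0,0,-0.14],[0,0,0,-0.14],[0,0,0,-0.14],[0,0,0,-0.07],[0,-0.9,-4.4,0],[0,-0.9,-4.4,0],[0,-0.9,-4.4,0],[0,0,0,0]]

```text
clock: 22.85
tool_pos: [0.4949, 0.1943, 0.2015]
orientation: [142.2, 89.9, 62.5]
force: [0.1, 0.4, 0.2]
opening: 0.0004
```

Request:
move_arm:
  commands:
    - [[0,0,0,0],[0,0,0,0]]

```text
clock: 23.05
tool_pos: [0.4963, 0.1898, 0.2012]
orientation: [-45.0, 90.0, -125.0]
force: [-0.5, -0.8, 0.6]
opening: 0.0002
```

```bash
cat > corner.py <<'E'
from plate import *
def corner():
    edges(z=.07)
    z=np.load('pics/p_last.npz');p,d,K,T=[z[k] for k in 'pdKT']
    hsv=cv2.cvtColor(p,cv2.COLOR_RGB2HSV);H,S,V=[hsv[...,i].astype(int) for i in range(3)]
    m=((H>108)&(H<132)&(S>140)&(V>50))
    C=cloud(d,K,T)*1000
    s0=np.array([529.9,189.0]);th=np.radians(10);ex=np.array([np.cos(th),np.sin(th)]);ey=np.array([-ex[1],ex[0]])
    L=C[...,:2]-s0;X=L@ex;Y=L@ey
    st=(C[...,2]>64)&(C[...,2]<69.5)&(abs(X)<60)&(Y>20)&(Y<80)&(~m)&(V>90)
    k=st&(X>12)&(X<45)&(Y>32)&(Y<56); print('return X',k.sum(),np.percentile(X[k],[3,50,97]).round(1) if k.sum() else '')
    for a,b in ((-20,-12),(-12,12),(12,30)):
        k=st&(X>a)&(X<b)&(Y>55); print('endwall Y',a,k.sum(),np.percentile(Y[k],[3,50,97]).round(1) if k.sum() else '')
    k=m&(C[...,2]>66)&(C[...,2]<75)&(abs(X)<60)&(abs(Y)<80)
    print('plate top z',np.median(C[k][:,2]).round(1))
    for a in range(-60,60,15):
        q=k&(Y>a)&(Y<a+8); 
        if q.sum()>5: print('Y',a,'X range',np.percentile(X[q],[0.5,99.5]).round(1))
    for a in (-20,-10,0,10,18):
        q=k&(X>a)&(X<a+5); 
        if q.sum()>5: print('X',a,'Y range',np.percentile(Y[q],[0.5,99.5]).round(1))
E
python3 - <<'E'
from corner import *
plan(499,201,215,-80); corner()
p=cv2.imread('pics/p_last.png'); cv2.imwrite('pics/v4.png',p)
E
```

```text
t 23.05 tcp [496.3 189.8 201.2] zyaw -79.97 j6 57.9 shift cm unspun [-1.38  0.46 -1.06] after spin [-1.38  0.46 -1.06] spin rad 0.001 F [-0.5 -0.8  0.6] op 0.2
[ 250  150  152   62 9124] ctr [527.  188.1] size [ 49.1 119. ] ang 10.0
[[492.5, 242.5], [513.2000122070312, 125.30000305175781], [561.5, 133.8000030517578], [540.9000244140625, 251.0]]
return X 243 [25.9 29.  31.3]
endwall Y -20 61 [60.4 62.9 65.6]
endwall Y -12 189 [59.7 62.7 65.7]
endwall Y 12 211 [55.8 62.1 65.6]
plate top z 69.8
Y -60 X range [-26.8  21.6]
Y -45 X range [-26.8  21.6]
Y -30 X range [-26.8  21.5]
Y -15 X range [-27.7  21.6]
Y 0 X range [-27.7  21.6]
Y 15 X range [-27.8  21.6]
Y 30 X range [-27.6  21.5]
Y 45 X range [-27.7  21.6]
X -20 Y range [-59.5  58.1]
X -10 Y range [-59.1  58.6]
X 0 Y range [-59.1  58.4]
X 10 Y range [-59.3  58.6]
X 18 Y range [-58.9  58.5]
```

The wrist check shows the plate square at 10.0° and flush within 1 mm at the end wall, but about 3.3 mm short of the return. My downward press and the wall friction stopped the x slide. I'll regrip nearer the middle without pressing down and finish it.

Request:
move_arm:
  commands:
    - [[0,1.0,0.1,0.14],[0,0,0,0.14],[0,0,0,0.14],[0,0,0,0.14],[0,0,0,0.14],[0,0,0,0.14],[0,0,0,0.14],[0,0,0,0.14]]
  jaw: 6.4

```text
clock: 23.9
tool_pos: [0.5068, 0.1892, 0.2012]
orientation: [14.3, 90.0, -130.4]
force: [0.1, 0.0, -0.2]
opening: 0.0587
```

Request:
move_arm:
  commands:
    - [[0,0,0,0.14],[0,0,0,0.14],[0,0,0,0.14],[0,0,0,0.03],[0,0,0,0],[0,0,0,0]]

```text
clock: 24.5
tool_pos: [0.5066, 0.19, 0.2012]
orientation: [44.4, 90.0, -125.4]
force: [0.4, 0.1, 0.0]
opening: 0.0644
```

```bash
python3 - <<'E'
from h import *
plan(526.1,193.4,39,10)
E
```

```text
t 24.5 tcp [506.6 190.  201.2] zyaw -169.84 j6 -31.2 shift cm unspun [16.22  0.   -1.98] after spin [16.22 -0.   -1.98] spin rad 0.003 F [0.4 0.1 0. ] op 64.4
```

Request:
move_arm:
  commands:
    - [[0,0,-1,0.003],[0,0,-1,0],[2.5,0,0,0],[3,0,0,0],[3,0,0,0],[2.5,0,0,0],[1.5,0,0,0],[0,0,0,0]]

```text
clock: 25.3
tool_pos: [0.5255, 0.193, 0.0737]
orientation: [26.7, 89.7, -143.5]
force: [-1.1, -0.3, -0.1]
opening: 0.0643
```

Request:
move_arm:
  commands:
    - [[1.5,0,0,0],[1,0,0,0],[0.5,0,0,0],[0.4,0,0,0],[0.15,0,0,0],[0,0,0,0],[0,0,0,0]]

```text
clock: 26.0
tool_pos: [0.5264, 0.194, 0.0412]
orientation: [-158.5, 90.0, 31.3]
force: [0.2, -0.0, 0.1]
opening: 0.064
```

Request:
move_arm:
  commands:
    - [[0,0,0,0],[0,0,0,0],[0,0,0,0],[0,0,0,0],[0,0,0,0]]
  jaw: 4.2

```text
clock: 26.5
tool_pos: [0.5262, 0.1939, 0.041]
orientation: [-164.4, 90.0, 25.4]
force: [-2.8, -0.1, 3.1]
opening: 0.0494
```

Request:
move_arm:
  commands:
    - [[0,0,-0.1,0],[0,0,-0.1,0],[0,0,-0.05,0],[0,0,0,0]]

```text
clock: 26.9
tool_pos: [0.5281, 0.194, 0.041]
orientation: [20.7, 89.9, -149.4]
force: [-4.2, -0.2, 6.8]
opening: 0.0497
```

Request:
move_arm:
  commands:
    - [[0,0,-0.05,0],[0,0,-0.05,0],[0,0,0,0],[0,0,0,0]]

```text
clock: 27.3
tool_pos: [0.529, 0.1941, 0.041]
orientation: [22.0, 89.9, -148.2]
force: [-4.4, -0.4, 7.0]
opening: 0.0497
```

Moving with about 4 N of friction and no wall contact yet (2.8 mm so far).

Request:
move_arm:
  commands:
    - [[0,0,-0.05,0],[0,0,-0.05,0],[0,0,0,0]]

```text
clock: 27.6
tool_pos: [0.5294, 0.1941, 0.041]
orientation: [15.1, 89.9, -155.1]
force: [-7.7, 0.1, 9.4]
opening: 0.0495
```

Request:
move_arm:
  commands:
    - [[0,0,-0.05,0],[0,0,-0.05,0],[0,0,0,0]]

```text
clock: 27.9
tool_pos: [0.5294, 0.194, 0.0409]
orientation: [13.1, 89.8, -157.1]
force: [-10.7, -0.4, 12.5]
opening: 0.0495
```

The plate stopped at the return after 3.2 mm of travel, with force rising. Now the same towards the end wall.

Request:
move_arm:
  commands:
    - [[0,-0.05,0.05,0],[0,-0.05,0,0],[0,-0.05,0,0],[0,-0.05,0,0],[0,0,0,0],[0,0,0,0]]

```text
clock: 28.5
tool_pos: [0.5293, 0.1942, 0.041]
orientation: [42.4, 89.7, -127.8]
force: [-4.8, -9.0, 10.7]
opening: 0.0496
```

Request:
move_arm:
  commands:
    - [[0,-0.05,0,0],[0,-0.05,0,0],[0,-0.05,0,0],[0,0,0,0]]

```text
clock: 28.9
tool_pos: [0.5292, 0.1948, 0.041]
orientation: [48.5, 89.7, -121.6]
force: [-1.8, -13.5, 9.8]
opening: 0.0492
```

Request:
move_arm:
  commands:
    - [[0,-0.05,-0.05,0],[0,-0.05,-0.05,0],[0,0,-0.05,0],[0,0,0,0],[0,0,0,0]]

```text
clock: 29.4
tool_pos: [0.5291, 0.1947, 0.041]
orientation: [41.5, 89.5, -128.7]
force: [-7.3, -15.1, 15.3]
opening: 0.0499
```

Solid against both walls. I'll ease the preload, open and rise.

Request:
move_arm:
  commands:
    - [[0,0.1,0.05,0],[0,0.1,0.05,0],[0,0.05,0.03,0],[0,0,0,0]]

```text
clock: 29.8
tool_pos: [0.5292, 0.1947, 0.041]
orientation: [33.7, 89.8, -136.5]
force: [-6.9, -5.3, 11.7]
opening: 0.0494
```

Request:
move_arm:
  commands:
    - [[0,0,0,0],[0,0,0,0],[0,0,0,0],[-1,0,0,0],[-2,0,0,0],[-3,0,0,0],[-3.5,0,0,0],[-3.5,0,0,0]]
  jaw: 6.4

```text
clock: 30.6
tool_pos: [0.5309, 0.1967, 0.1727]
orientation: [173.4, 90.0, 3.2]
force: [0.7, 0.3, 0.1]
opening: 0.0635
```

Request:
move_arm:
  commands:
    - [[-3,0,1,-0.1],[0,0,1.3,-0.14],[0,0,0,-0.14],[0,0,0,-0.14],[0,0,0,-0.14],[0,0,0,-0.14],[0,0,0,-0.14],[0,0,0,-0.14]]

```text
clock: 31.4
tool_pos: [0.5086, 0.1917, 0.2016]
orientation: [140.4, 90.0, 32.5]
force: [-0.8, 0.0, -0.6]
opening: 0.064
```

Request:
move_arm:
  commands:
    - [[0,0,0,-0.14],[0,0,0,-0.14],[0,0,0,-0.14],[0,0,0,-0.07],[0,-1,0,0],[0,0,0,0],[0,0,0,0]]
  jaw: 3.5

```text
clock: 32.1
tool_pos: [0.4984, 0.1898, 0.2013]
orientation: [119.4, 90.0, 39.1]
force: [0.1, 0.2, 0.3]
opening: 0.035
```

```bash
python3 - <<'E'
from corner import *
plan(499,201,215,-80); corner()
E
python3 bar.py
```

```text
t 32.1 tcp [498.4 189.8 201.3] zyaw -80.27 j6 57.8 shift cm unspun [-1.37  0.25 -1.09] after spin [-1.37  0.25 -1.09] spin rad -0.005 F [0.1 0.2 0.3] op 35.0
[ 249  148  152   62 9138] ctr [530.7 189. ] size [ 49.  119.3] ang 9.71
[[496.5, 243.6999969482422], [516.5999755859375, 126.0999984741211], [564.9000244140625, 134.39999389648438], [544.7999877929688, 252.0]]
return X 249 [25.4 28.4 31.4]
endwall Y -20 58 [59.9 62.9 65.3]
endwall Y -12 186 [59.7 62.9 65.5]
endwall Y 12 201 [56.2 62.2 65.6]
plate top z 69.8
Y -60 X range [-23.4  25. ]
Y -45 X range [-24.1  25. ]
Y -30 X range [-23.9  25.1]
Y -15 X range [-24.1  25.1]
Y 0 X range [-23.8  25.2]
Y 15 X range [-23.7  25.3]
Y 30 X range [-23.6  24.7]
Y 45 X range [-23.4  24.8]
X -20 Y range [-59.4  58.7]
X -10 Y range [-59.   58.4]
X 0 Y range [-58.9  58.5]
X 10 Y range [-59.3  58.9]
X 18 Y range [-58.9  58.7]
32.2 [-0.29572401 -0.58547294  0.22909416] 0.03497925960413808 [0.49869522 0.18990405 0.20105574]
```

The plate is now in the corner: far side at X 25.0 against the return at 25.4, end at Y about 59 (the mask loses about 0.5 mm at each edge), and yaw 9.7–10°. Next I'll take the raised bar.

Request:
move_arm:
  commands:
    - [[0,0.1,-1.5,-0.005],[0,0.1,-2.5,0],[0,0.1,-2.5,0],[0,0.07,-1.26,0],[0,0,0,0],[0,0,0,0],[0,0,0,0]]

```text
clock: 32.9
tool_pos: [0.4888, 0.2664, 0.2007]
orientation: [-50.8, 90.0, -130.7]
force: [0.1, -0.9, -0.4]
opening: 0.0352
```

```bash
python3 bar.py; python3 -c "
from h import *
plan(488.7,267,120.5,-80)"
```

```text
135 307 324 [557.3 279.3 167.5]
160 308 324 [544.4 276.7 167.5]
185 308 324 [531.  274.3 167.4]
210 308 323 [517.  272.1 167.5]
235 308 324 [500.7 268.8 161.1]
260 308 324 [485.2 266.1 161.1]
285 310 321 [475.9 264.7 176.8]
32.95 [-0.36290114 -0.07506642 -0.41575617] 0.03506513521081776 [0.48885462 0.26628039 0.2007981 ]
t 32.95 tcp [488.9 266.3 200.8] zyaw -79.94 j6 51.3 shift cm unspun [ 8.03 -0.   -0.07] after spin [ 8.03 -0.   -0.07] spin rad 0.001 F [-0.4 -0.1 -0.4] op 35.1
```

Request:
move_arm:
  commands:
    - [[1.5,0,0,0],[2,0,0,0],[2,0,0,0],[1.5,0,0,0],[0.7,0,0,0],[0.3,0,0,0],[0,0,0,0],[0,0,0,0]]

```text
clock: 33.75
tool_pos: [0.4893, 0.2671, 0.1216]
orientation: [117.2, 89.9, 37.3]
force: [0.1, -0.3, 0.5]
opening: 0.035
```

Request:
move_arm:
  commands:
    - [[0,0,0,0],[0,0,0,0],[0,0,0,0],[0,0,0,0],[0,0,0,0],[0,0,0,0]]
  jaw: 0

```text
clock: 34.35
tool_pos: [0.4889, 0.2665, 0.1209]
orientation: [-5.2, 90.0, -85.1]
force: [0.7, -3.1, 3.0]
opening: 0.0089
```

Request:
move_arm:
  commands:
    - [[0.08,0,0.4,0],[0.1,0,0.39,0],[0.12,0,0.39,0],[0.13,0,0.38,0],[0.16,0,0.37,0],[0.17,0,0.37,0],[0.2,0,0.35,0],[0.21,0,0.35,0]]

```text
clock: 35.15
tool_pos: [0.4939, 0.2386, 0.1091]
orientation: [163.8, 89.9, 83.9]
force: [-3.3, 4.6, 2.0]
opening: 0.0088
```

Request:
move_arm:
  commands:
    - [[0.23,0,0.34,0],[0.24,0,0.32,0],[0.26,0,0.31,0],[0.27,0,0.29,0],[0.29,0,0.28,0],[0.3,0,0.27,0],[0.32,0,0.25,0],[0.33,0,0.24,0]]

```text
clock: 35.95
tool_pos: [0.498, 0.2143, 0.0862]
orientation: [-61.0, 90.0, -140.9]
force: [-1.9, 1.4, -0.0]
opening: 0.0088
```

Request:
move_arm:
  commands:
    - [[0.23,0,0.15,0],[0.23,0,0.14,0],[0.23,0,0.14,0],[0.24,0,0.12,0],[0.24,0,0.11,0],[0.25,0,0.11,0],[0,0,0,0]]

```text
clock: 36.65
tool_pos: [0.4993, 0.2067, 0.072]
orientation: [-49.9, 90.0, -129.8]
force: [-1.7, -0.9, -2.0]
opening: 0.0092
```

Request:
move_arm:
  commands:
    - [[0.12,0,0.05,0],[0.12,0,0.05,0],[0.12,0,0.05,0],[0.1,0,0.04,0],[0.1,0,0.03,0],[0,0,0,0],[0,0,0,0]]

```text
clock: 37.35
tool_pos: [0.4997, 0.2049, 0.0668]
orientation: [-69.2, 90.0, -149.1]
force: [-3.8, -0.5, -0.9]
opening: 0.009
```

Request:
move_arm:
  commands:
    - [[0.07,0,0.02,0],[0.07,0,0.02,0],[0,0,0,0],[0,0,0,0]]

```text
clock: 37.75
tool_pos: [0.4998, 0.2044, 0.0654]
orientation: [-60.6, 90.0, -140.6]
force: [-3.2, -0.8, -1.5]
opening: 0.0093
```

Request:
move_arm:
  commands:
    - [[0.07,0,0.02,0],[0,0,0,0],[0.07,0,0.02,0],[0,0,0,0],[0,0,0,0]]

```text
clock: 38.25
tool_pos: [0.4999, 0.204, 0.064]
orientation: [-57.6, 90.0, -137.5]
force: [-3.7, -1.9, -0.8]
opening: 0.0094
```

Request:
move_arm:
  commands:
    - [[0.07,0,0.02,0],[0,0,0,0],[0.07,0,0.02,0],[0,0,0,0],[0,0,0,0]]

```text
clock: 38.75
tool_pos: [0.5, 0.2039, 0.0635]
orientation: [112.0, 90.0, 32.1]
force: [-7.7, -1.9, 6.6]
opening: 0.0089
```

The foot is on the glass (fz turned to +6.6 N and the arm stopped). I'll ease slightly, open and withdraw.

Request:
move_arm:
  commands:
    - [[-0.08,0,0,0],[0,0,0,0]]

```text
clock: 38.95
tool_pos: [0.5, 0.2039, 0.0637]
orientation: [151.7, 90.0, 71.8]
force: [-6.8, -0.1, 2.3]
opening: 0.0091
```

Request:
move_arm:
  commands:
    - [[0,0,0,0],[0,0,0,0],[0,0,0,0],[0,0,0,0],[0,0,0,0]]
  jaw: 3.5

```text
clock: 39.45
tool_pos: [0.5004, 0.2039, 0.0636]
orientation: [106.8, 90.0, 26.9]
force: [0.1, 0.2, -0.4]
opening: 0.0344
```

Request:
move_arm:
  commands:
    - [[-1,0,0,0],[-2,0,0,0],[-3,0,0,0],[-3,0,0,0],[-3,0,0,0],[-1.5,0,0,0],[0,0,0,0],[0,0,0,0]]

```text
clock: 40.25
tool_pos: [0.5, 0.2038, 0.199]
orientation: [135.8, 89.9, 55.9]
force: [0.8, 0.9, -1.0]
opening: 0.0346
```

```bash
python3 bar.py; python3 - <<'E'
from corner import *
corner()
p,d,K,T,c=grab('top'); 
for n in ('green','amber'): pass
E
cp pics/p_last.png pics/v5.png
```

```text
135 310 322 [566.5 216.2 111.7]
160 310 322 [550.4 213.3 112.1]
185 310 322 [533.5 210.3 111.7]
210 310 322 [516.  207.2 111.6]
235 310 321 [497.9 204.4 111.8]
40.3 [ 0.03652575 -0.12425547 -0.09530329] 0.03458596685765603 [0.49966538 0.20356135 0.19821507]
[266 153  43  27 947] ctr [537.3 233.9] size [20.3 32.9] ang 9.71
[[524.5, 248.39999389648438], [530.0999755859375, 215.89999389648438], [550.0999755859375, 219.39999389648438], [544.5, 251.8000030517578]]
[ 323  153   96   62 5792] ctr [534.6 167. ] size [48.8 74.2] ang 10.06
[[504.0, 199.3000030517578], [517.0, 126.30000305175781], [565.0999755859375, 134.8000030517578], [552.0999755859375, 207.8000030517578]]
[268 200  41  15 518] ctr [504.8 228.1] size [11.6 32.6] ang 10.05
[[496.29998779296875, 243.1999969482422], [502.0, 211.10000610351562], [513.4000244140625, 213.10000610351562], [507.70001220703125, 245.1999969482422]]
return X 240 [25.5 28.6 31.1]
endwall Y -20 58 [59.9 63.  65.9]
endwall Y -12 71 [59.7 63.1 65.8]
endwall Y 12 205 [56.1 62.3 65.8]
plate top z 69.8
Y -60 X range [-23.9  25.2]
Y -45 X range [-23.8  25.2]
Y -30 X range [-23.7  25.1]
Y -15 X range [-23.9  25.2]
Y 0 X range [-23.8  25.2]
Y 30 X range [-23.8  25.2]
Y 45 X range [-23.9  25.2]
X -20 Y range [-59.3  59. ]
X -10 Y range [-59.5  14.5]
X 0 Y range [-59.3  25.7]
X 10 Y range [-59.   58.7]
X 18 Y range [-58.8  59.2]
```

View pics/v5.png

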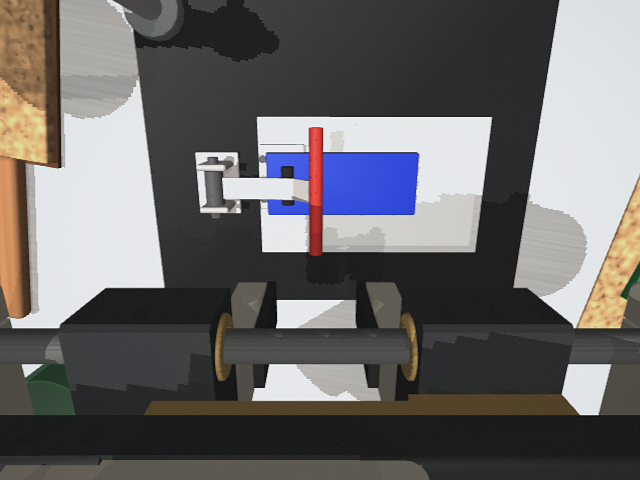

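The picture shows the plate at (340,183), up in the corner at (262,148), with the roller at (287,185) on the glass and the red bar at (316,190) down. The gripper is clear and open, so I'm handing in.

```bash
python3 - <<'E'
from h import *
o=get_obs(); print(o['clock'],o['force'].round(1)); print(close_job())
E
```

```text
40.4 [-0.2  0.4 -0.2]
the job is handed in; nothing more can be done
None
```

The blue plate is in the corner of the stop with the clip's foot resting on it. I handed the job in at 40.4 s with the gripper open, clear and reading about 0 N.

- **Clip:** I lifted it by the red bar until it stayed up. At the end I led it down in the grip until the foot touched the glass, then let go. The bar axis now reads about 108 mm above the bench, which fits the expected 0.16 rad.
- **Plate:** I laid it flat on the viewer and slid it under the raised clip into the corner. Its far side measures x 25.2 mm against the return at 25 mm. Its end measures y about 59 mm against the wall at 60 mm, and the colour mask loses about half a millimetre at each edge. Its yaw is 10° and its top is 70 mm above the bench.

Checks that failed or disagreed:
- **First grasp:** it closed above the bar. The fingers end about 25 mm short of the reported tool point, and I corrected for that from then on.
- **First slide:** it stopped 3 mm short of the return because I was pressing down. I regripped without pressing and finished it, feeling firm contact on both walls.
- **Not checked:** I did not re-measure the amber and green plates or the other items at the end. No unexpected contact forces showed while I worked near them.

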